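# Open the dust damper for a carving under the hood

## Robot

A 6-joint arm with a two-finger parallel gripper is mounted at the origin on the work surface. World frame = base frame: x ahead of the robot, y to its left, z up, the work surface at z = 0. Lengths are in m, angles in rad, forces in N, time in s.
With the tool pointing down it reaches from about 0.35 to 0.775 m from the base axis. Payload 7.3 kg.
Tool frame: the origin (TCP) lies on the front face of the gripper's body, between the roots of the fingers; the fingertips stand ahead of it and the grasp point (between the pads) lies 47 mm ahead of it (finger_overhang is the z of the fingertips in the tool frame, in m); z points along the fingers, y is the line along which they close (so a half turn about z gives the same grasp; the last joint's range is limited). The gripper opens to 92 mm and grips with 3 to 60 N. Pads are 19 mm wide; open, the fingers measure 130 mm over their backs; the gripper's body (75 mm by 190 mm) begins 47 mm behind the grasp point.
Start: joints at [1.019, 0.342, 1.524, -0, 1.275, -0.146], TCP at [0.207, 0.482, 0.292] pointing down, gripper open.
Joint ranges: [-2.53, 2.53], [-0.77, 2.02], [0.04, 2.7], [-1, 4.14], [0.28, 2.66], [-3.11, 3.11]. Speed limits (rad/s): [2.57, 2.57, 3.14, 3.14, 3.14, 3.14].

## Interface

Orientations are given as [roll, pitch, yaw] about the fixed x, y, z axes, in that order (R = Rz(yaw) Ry(pitch) Rx(roll)).
In Python, from cell import * gives the robot as it stands. The module is installed in compiled form; this text tells all that it offers.
- The arm moves only by the tool arm_command, never from a script. Its argument "series" is a list of rows, each an object of numbers: "x", "y", "z": the shift along the tool's x, y, z in mm; "rx", "ry", "rz": the turn, a rotation vector about the tool's x, y, z in degrees. A call has 1 to 20 rows; each row is the pose to reach, as a shift and turn from the pose commanded when the call began, along the tool's axes at that moment; what a row does not reach only later rows make up. A row lasts 1/10 s, in which the tool goes at most 50 mm and 8.59 degrees, less where a joint would pass 70% of its speed; a pose out of reach is approached as far as the arm can. A call with a gripper value outside its range is refused whole. "hand" is the finger opening in mm, from 0 to 91.8, set as the call begins (left out, the last holds). The fingers move at their own pace and stop on an object; "squeeze" is the grip in N (left out, the last holds). Time passes only in rows, so rows that repeat a pose let the fingers close. It gives the time, the measured TCP pose, the force, the opening and the grip force at its end, in the units of the state.
- observe(): the state, without advancing time (a new reading comes with each control period).
- read_camera(name): name is "scene" or "top" or "wrist"; returns a dict with "pixels" (480x640x3 uint8, blue, green, red), "K" (3x3 intrinsics, pixels), "rvec" (rotation vector, rad) and "tvec" (3), from world to camera coordinates, as OpenCV has them. Camera axes: x right, y down, z forward; pixel columns grow to the right and rows downward; lengths in m; the calibration is good to about 2 mm. The wrist camera is an equidistant fisheye: a pixel r from the principal point sees the ray r / f radians off the axis. A picture is of the moment at which its call begins. There is no depth.
- hand_in(): hands the job in; it is judged then, once.
Trained networks look in a picture, given as the dict that the camera call returned (one of the last four; its "shot" number tells which), for a name from the list of things; names that differ only in an ending like _2 or _b are one class to them, and where a whole thing is asked for, a point or a joint stands for the part that bears it (a point fixed in the world has none). Each returns a list of dicts, best first, with "confidence" (0 to 1); they miss things now and then, are a little off and sometimes report something else, mostly with a low value. They report only what shows in the picture. A call takes as long as a camera call. They do not tell look-alikes from the thing itself.
- boxes_of(picture, query): "point" ([x, y, z] in m, in world coordinates, good to about 4 mm: the middle of the surface that is visible of it).
- trace(picture, query): "pixels" (480x640 bool, what is visible of it).
- mark_of(picture, query): "point" ([x, y, z] in m, in world coordinates, good to about 4 mm: a listed point, or the origin of a listed thing).
The state is a dict: "time": time; "qpos": joint angles; "qvel": joint speeds; "joint_efforts": joint torques, N m; "tool_pos": TCP position; "tool_rot": TCP orientation; "contact_force": force on the tool from outside, world axes, zero at the start; "torque": the same for the moment, N m; "opening": finger opening in m; "grip_force": force on a finger pad.
Only numpy, scipy, OpenCV 4.12 (cv2) and the standard library are available. Lean on these libraries where they do the work, as an engineer would, in place of code of your own. Each camera call takes 0.05 s, during which the arm holds its last target. There are 200 camera calls.

## Task

Slide the carving on its plinth along the guide channel and in under the dust hood, without lifting it out of the channel, until it is fully home against the end stop. Then, with the fingers, pull the wooden knob of the spring-return damper slide out until the front edge of its aluminium plate is level with the upright brass marker blade on the side rail, and keep it there: the program finishes while still holding the slide at the marker. Leave the tin, the mallet and the offcut alone.

Things in the scene. Friction and masses are not known exactly. Their poses are not given: they have to be found in the camera images.
- hood: Fixed grey dust hood on a dark steel base 290 x 130 x 8 mm, left or right of the damper. Origin on the bench; x runs from the open channel mouth in under the hood. Channel 51 mm wide on y = 0 between wooden rails (tops 18 mm up), from x = -170 to +100. Hood over x = 20 to 115 mm: roof underside 74, top 78 mm up, cheeks at y = +-55 to 60; on the roof at x > 43 a pipe, to 118 mm up. z up.
- hood_stop (a point): Middle of the foot of the wooden end stop's face at the closed end of the channel: x = +100 mm, y = 0, z = 8 mm (on the base plate) in the hood's frame. The plinth's front face must end up against it.
- carving: Loose carving, about 0.25 kg: brown plinth 110 (x) x 44 (y) x 34 mm high, a pale turned figure lying on it (x = -40 to +41, 55 mm high overall). Origin: centre of the underside, x towards the hood. It stands in the channel (underside 8 mm above the bench), outside the hood, and stays where pushed. Home: origin at x = 45 mm of the hood's frame, the rear 30 mm sticking out of the hood.
- damper: Fixed damper valve on a dark steel base (x = -180 to +140 mm, 140 mm wide): upright aluminium duct, 114 mm diameter at the rim, 81 mm high, centred at x = +80; two wooden rails at y = +-57 (14 mm wide, tops 32 mm up, x = -180 to +30) guide the slide. Origin on the bench, z up; the slide is pulled out along -x (roughly towards the robot).
- gate (a joint): Damper slide: a flat aluminium plate 96 mm wide and 4 mm thick (top 32 mm above the bench) with an upright knob, running along the damper's -x. Value in m: 0 = closed (start), grows as it is pulled out, stop at 0.110. A spring draws it shut: about 3 N closed plus 80 N/m; released, it runs back to 0.
- gate_knob (a point): Top centre of the pale wooden knob on the slide, 80 mm above the bench. Upright and round, 48 mm tall above the plate: stem 24 mm in diameter up to 26 mm above the plate, widening to a 30 mm head from 34 to 44 mm. It stands 30 mm behind the plate's front edge; closed, 61 mm are free between its stem and the duct's rim.
- gate_edge (a point): Middle of the top of the front (robot side) edge of the slide's plate, 32 mm above the bench. Moves with the slide.
- mark: Fixed brass marker clip on the damper's left (+y) rail, each time elsewhere: 45 to 85 mm in front of the closed plate's edge. Its upright blade is 3 mm thick (x), 24 mm long (y), top 44 mm above the bench, reaching over the plate's side. Origin: clip's underside, mid-thickness of the blade, 32 mm above the bench; axes as the damper's. On the mark = plate edge and origin at the same damper x.
- tin: Bystander: low round aluminium tin, 64 mm diameter, 35 mm high. Origin under its centre.
- mallet: Bystander: wooden mallet lying flat, head 100 x 60 x 60 mm at its +x end, handle to -x, 270 mm long overall. Origin on the bench at y centre, 120 mm from the handle's end.
- offcut: Bystander: stepped pale wooden offcut 90 x 50 x 50 mm. Origin under its centre.
Things that resemble listed ones, but are neither listed nor needed, are in the scene too. What is shaped like the carving but purple is not meant.

How it is judged:
By the outcome, as a careful person would: the job done as asked, in the order asked, and still so for the second after the job is handed in, while the arm keeps its last pose, push and grip.
It also fails if it takes over 54 s, if anything falls off the work surface, if the arm or the gripper's body presses on something with over 40 N, if the wrist force passes 120 N, or if a joint passes its speed limit or range.

## Working session

There is one attempt and no reset: what is moved stays moved. The work goes in short steps, Python scripts to look and compute and a tool call to move; the robot and the scene stay as the last step left them, time stands still between calls to the robot, and variables do not carry over. Pictures are saved under pics/ and viewed, at most 10 in all, crops included, and the job is handed in when it is done.

Besides the shell and the picture viewer there is one more tool, called after "Call:" by a JSON object that holds its "method" and its "body", one argument or row to a line. arm_command: Moves the arm, as the interface text tells. Its arguments: {"type":"object","properties":{"series":{"type":"array"},"hand":{"type":"number"},"squeeze":{"type":"number"}},"required":["series"]}

```bash
mkdir -p pics
cat > h.py <<'E'
from cell import *
import numpy as np, cv2
from scipy.spatial.transform import Rotation as R
def pt(q,cams=("scene","top")):
    for c in cams:
        p=read_camera(c)
        for f in (mark_of,):
            for d in f(p,q)[:3]: print(q,c,np.round(d["point"],4),round(d["confidence"],2))
E
python3 - <<'E'
from h import *
s=observe(); print({k:np.round(v,3) for k,v in s.items()})
P={c:read_camera(c) for c in("scene","top")}
for c in P:
    cv2.imwrite(f"pics/{c}0.png",P[c]["pixels"])
    for q in "hood hood_stop carving damper gate_knob gate_edge mark tin mallet offcut".split():
        for d in mark_of(P[c],q)[:3]: print(q,c,np.round(d["point"],4),round(d["confidence"],2))
E
```

```text
{'time': np.float64(0.0), 'qpos': array([ 1.019,  0.343,  1.525, -0.   ,  1.275, -0.146]), 'qvel': array([-0.001,  0.   ,  0.   , -0.   , -0.   ,  0.   ]), 'joint_efforts': array([  0.   , -43.125, -24.422,   0.072,   0.056,  -0.   ]), 'tool_pos': array([0.207, 0.482, 0.292]), 'tool_rot': array([-3.14 , -0.   ,  2.736]), 'contact_force': array([ 0.235, -0.004,  0.711]), 'torque': array([ 0.04 , -0.019, -0.024]), 'grip_force': np.float64(0.0), 'opening': np.float64(0.092)}
hood scene [ 0.6293 -0.1749  0.0008] 0.72
hood_stop scene [ 0.721  -0.1585  0.0042] 0.74
carving scene [ 0.3546 -0.18   -0.0043] 0.95
carving scene [ 0.5088  0.0145 -0.001 ] 0.77
carving scene [ 0.5684 -0.191   0.0086] 0.7
damper scene [ 0.6827  0.1767 -0.0028] 0.79
gate_knob scene [0.6255 0.1788 0.0818] 0.98
gate_edge scene [0.5969 0.1746 0.0308] 0.66
mark scene [0.5262 0.2319 0.0304] 0.59
tin scene [ 6.810e-01 -3.943e-01 -5.000e-04] 0.72
mallet scene [5.270e-01 3.986e-01 2.000e-04] 0.75
mallet scene [0.6262 0.1785 0.0813] 0.17
offcut scene [ 0.4574 -0.4038  0.0028] 0.95
hood top [ 6.237e-01 -1.791e-01 -3.000e-04] 0.55
hood_stop top [ 0.7241 -0.1587  0.0082] 0.83
carving top [ 0.355  -0.18   -0.0012] 0.94
carving top [ 0.5687 -0.1884  0.01  ] 0.84
carving top [ 0.508   0.0121 -0.0014] 0.76
damper top [0.6745 0.1788 0.0013] 0.79
gate_knob top [0.6255 0.1788 0.0867] 0.83
gate_edge top [0.5941 0.1799 0.0306] 0.91
mark top [0.5305 0.2388 0.035 ] 0.39
tin top [ 0.6793 -0.3925 -0.0067] 0.64
tin top [ 6.256e-01 -1.809e-01  1.000e-04] 0.46
offcut top [ 0.4612 -0.4009 -0.0006] 0.81
offcut top [ 0.6758 -0.3899 -0.0065] 0.73
offcut top [ 0.5696 -0.1847  0.0098] 0.64
```

View pics/scene0.png

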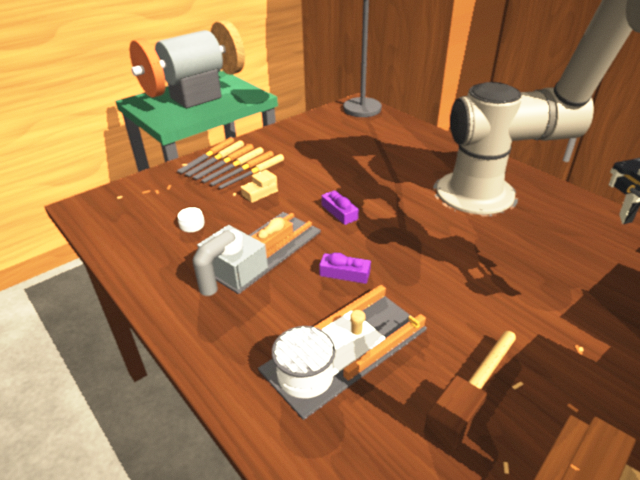

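View pics/top0.png

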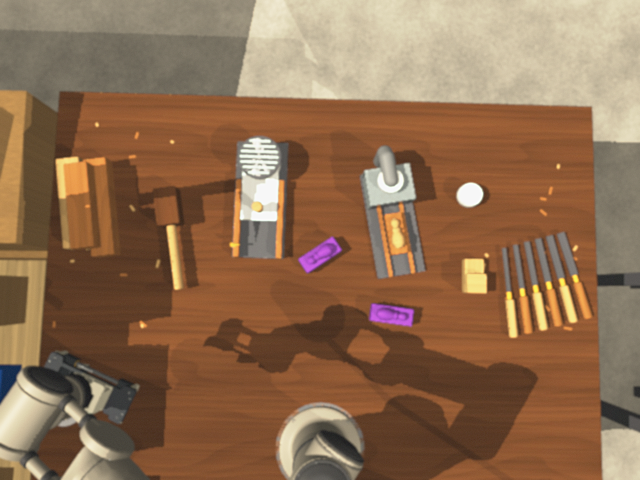

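The scene shows the pale carving in the hood channel at about scene px (275,228), top px (397,235). Purple decoys sit at scene (340,207) and (345,267). The damper knob is at scene (357,322) and the brass marker at scene (416,322). I'll fly above the channel first.

```bash
cat >> h.py <<'E'
def delta(pos,yaw_deg):
    s=observe(); R0=R.from_euler("xyz",s["tool_rot"])
    Rt=R.from_euler("xyz",[np.pi,0,np.radians(yaw_deg)])
    print("xyz mm",np.round(R0.inv().apply(np.array(pos)-s["tool_pos"])*1e3,1),"rot deg",np.round(np.degrees((R0.inv()*Rt).as_rotvec()),2))
def ray(p,u,z):  # pixel -> world point on plane z (pinhole)
    Rm=cv2.Rodrigues(np.array(p["rvec"]))[0]; t=np.array(p["tvec"]).ravel(); c=-Rm.T@t
    d=Rm.T@np.linalg.inv(p["K"])@np.array([*u,1.]); return c+d*(z-c[2])/d[2]
E
python3 - <<'E'
from h import *
try: print(finger_overhang)
except Exception as e: print(e)
delta([0.47,-0.205,0.27],191.4)
p=read_camera("wrist"); print(p["K"],p["rvec"],p["tvec"])
E
```

```text
0.0655
xyz mm [-512.8 -527.8   22.2] rot deg [  0.     0.   -34.65]
[[371.64829954   0.         313.25435388]
 [  0.         371.64829954 238.14384396]
 [  0.           0.           1.        ]] [-2.40086304 -1.5800431  -0.24551863] [-0.52453873 -0.03824313  0.3908723 ]
```

Call:
{"method": "arm_command", "body": {
  "series": [
    {"x":-513,"y":-528,"z":22,"rz":-34.6},
    {"x":-513,"y":-528,"z":22,"rz":-34.6},
    {"x":-513,"y":-528,"z":22,"rz":-34.6},
    {"x":-513,"y":-528,"z":22,"rz":-34.6},
    {"x":-513,"y":-528,"z":22,"rz":-34.6},
    {"x":-513,"y":-528,"z":22,"rz":-34.6},
    {"x":-513,"y":-528,"z":22,"rz":-34.6},
    {"x":-513,"y":-528,"z":22,"rz":-34.6},
    {"x":-513,"y":-528,"z":22,"rz":-34.6},
    {"x":-513,"y":-528,"z":22,"rz":-34.6},
    {"x":-513,"y":-528,"z":22,"rz":-34.6},
    {"x":-513,"y":-528,"z":22,"rz":-34.6},
    {"x":-513,"y":-528,"z":22,"rz":-34.6},
    {"x":-513,"y":-528,"z":22,"rz":-34.6},
    {"x":-513,"y":-528,"z":22,"rz":-34.6},
    {"x":-513,"y":-528,"z":22,"rz":-34.6},
    {"x":-513,"y":-528,"z":22,"rz":-34.6},
    {"x":-513,"y":-528,"z":22,"rz":-34.6},
    {"x":-513,"y":-528,"z":22,"rz":-34.6},
    {"x":-513,"y":-528,"z":22,"rz":-34.6}
  ],
  "hand": 0
}}

```text
invalid input
```

Run:
```python
from h import *
p=read_camera("wrist"); cv2.imwrite("pics/w1.png",p["pixels"])
for c in("wrist","scene","top"):
  p=read_camera(c)
  for q in("carving","hood_stop","hood"):
    for d in mark_of(p,q)[:2]: print(c,q,np.round(d["point"],4),round(d["confidence"],2))
s=observe();print(s["time"],s["tool_pos"],s["tool_rot"],s["contact_force"],s["opening"])
```

```text
scene carving [ 0.569  -0.186   0.0055] 0.68
scene carving [5.103e-01 1.540e-02 2.000e-04] 0.65
scene hood_stop [ 0.7229 -0.1591  0.0039] 0.56
scene hood [ 6.296e-01 -1.755e-01 -5.000e-04] 0.61
scene hood [ 0.5688 -0.1873  0.0066] 0.49
top carving [ 0.5687 -0.1853  0.013 ] 0.88
top carving [ 0.3558 -0.1814  0.0013] 0.87
top hood_stop [ 0.7244 -0.1598  0.0091] 0.72
top hood_stop [ 0.6783 -0.3925 -0.0071] 0.5
top hood [ 0.6232 -0.1775  0.    ] 0.64
1.8 [0.20724477 0.48239768 0.29224383] [3.14146918e+00 2.44040559e-05 2.73579660e+00] [-0.28685074 -0.9237604   0.07998728] 0.09190299926846468
```

View pics/w1.png

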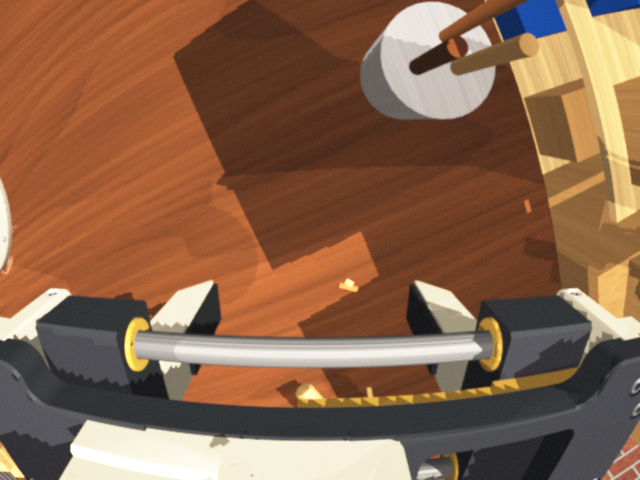

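The move was refused, so the arm hasn't moved. The wrist view still shows the bench at the start pose, with a cup at px (430,60) and nothing relevant to the task. I'll retry with all the fields filled in.

Call:
{"method": "arm_command", "body": {
  "series": [
    {"x":-513,"y":-528,"z":22,"rx":0,"ry":0,"rz":-34.6},
    {"x":-513,"y":-528,"z":22,"rx":0,"ry":0,"rz":-34.6},
    {"x":-513,"y":-528,"z":22,"rx":0,"ry":0,"rz":-34.6},
    {"x":-513,"y":-528,"z":22,"rx":0,"ry":0,"rz":-34.6},
    {"x":-513,"y":-528,"z":22,"rx":0,"ry":0,"rz":-34.6},
    {"x":-513,"y":-528,"z":22,"rx":0,"ry":0,"rz":-34.6},
    {"x":-513,"y":-528,"z":22,"rx":0,"ry":0,"rz":-34.6},
    {"x":-513,"y":-528,"z":22,"rx":0,"ry":0,"rz":-34.6},
    {"x":-513,"y":-528,"z":22,"rx":0,"ry":0,"rz":-34.6},
    {"x":-513,"y":-528,"z":22,"rx":0,"ry":0,"rz":-34.6},
    {"x":-513,"y":-528,"z":22,"rx":0,"ry":0,"rz":-34.6},
    {"x":-513,"y":-528,"z":22,"rx":0,"ry":0,"rz":-34.6},
    {"x":-513,"y":-528,"z":22,"rx":0,"ry":0,"rz":-34.6},
    {"x":-513,"y":-528,"z":22,"rx":0,"ry":0,"rz":-34.6},
    {"x":-513,"y":-528,"z":22,"rx":0,"ry":0,"rz":-34.6},
    {"x":-513,"y":-528,"z":22,"rx":0,"ry":0,"rz":-34.6},
    {"x":-513,"y":-528,"z":22,"rx":0,"ry":0,"rz":-34.6},
    {"x":-513,"y":-528,"z":22,"rx":0,"ry":0,"rz":-34.6}
  ],
  "hand": 0,
  "squeeze": 20
}}

```text
time: 3.6
tool_pos: [0.4697, -0.2042, 0.27]
tool_rot: [3.14, -0.001, -2.943]
contact_force: [1.0, -0.1, -0.5]
opening: -0.0
grip_force: 0.0
```

Run:
```python
from h import *
p=read_camera("wrist"); cv2.imwrite("pics/w2.png",p["pixels"])
for q in("carving","hood_stop","hood"):
    for d in mark_of(p,q)[:2]: print(q,np.round(d["point"],4),round(d["confidence"],2))
K=p["K"];np.savez("w2.npz",**{k:p[k] for k in("K","rvec","tvec")})
```

```text
carving [ 0.3519 -0.1811 -0.0007] 0.79
carving [0.5076 0.0187 0.001 ] 0.57
hood_stop [ 0.7247 -0.1567  0.0069] 0.79
```

View pics/w2.png

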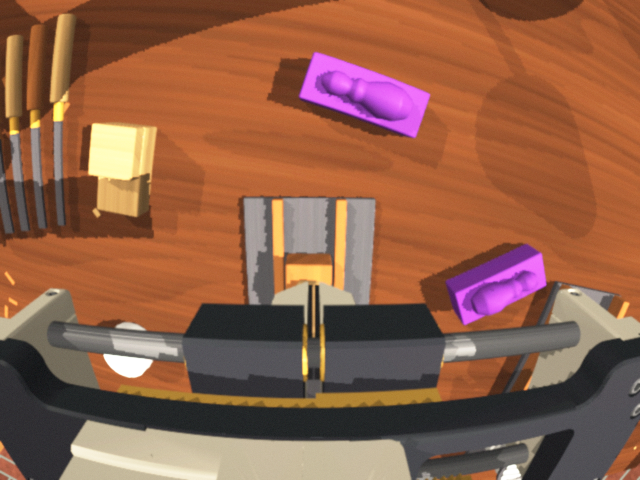

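The wrist view shows the channel mouth: base corners at px (243,198) and (377,198), rail inner edges at about (284,200) and (336,200). The plinth's rear top edge runs from (286,264) to (333,264). The channel looks well aligned with the tool.

```bash
cat >> h.py <<'E'
def fray(p,u,z):  # fisheye pixel -> world on plane z
    K=p["K"]; Rm=cv2.Rodrigues(np.array(p["rvec"]))[0]; c=-Rm.T@np.array(p["tvec"]).ravel()
    v=np.array([(u[0]-K[0,2])/K[0,0],(u[1]-K[1,2])/K[1,1]]); r=np.hypot(*v)
    d=Rm.T@np.array([*(v/r*np.sin(r)),np.cos(r)]); return c+d*(z-c[2])/d[2]
E
python3 - <<'E'
from h import *
p=np.load("w2.npz")
for n,u,z in[("cL",(243,198),.008),("cR",(377,198),.008),("sideR_far",(371,300),.008),("railinL0",(284,200),.018),("railinR0",(336,200),.018),("railinR1",(334,285),.018),("pl_L",(286,264),.042),("pl_R",(333,264),.042)]:
    print(n,np.round(fray(p,u,z),4))
delta([0.47,-0.205,0.27],191)
E
```

```text
cL [ 0.4726 -0.2745  0.008 ]
cR [ 0.447  -0.1457  0.008 ]
sideR_far [ 0.5559 -0.1243  0.008 ]
railinL0 [ 0.4648 -0.234   0.018 ]
railinR0 [ 0.4552 -0.1858  0.018 ]
railinR1 [ 0.5415 -0.1689  0.018 ]
pl_L [ 0.5187 -0.2208  0.042 ]
pl_R [ 0.5101 -0.1781  0.042 ]
xyz mm [ 0.2 -1.1  0.6] rot deg [-0.01  0.02  0.44]
```

Run:
```python
from h import *
delta([0.4843,-0.2053,0.0875],191.1)
```

```text
xyz mm [-13.7  -4.2 183.1] rot deg [-0.01  0.02  0.34]
```

Call:
{"method": "arm_command", "body": {
  "series": [
    {"x":-14,"y":-4,"z":40,"rx":0,"ry":0,"rz":0.3},
    {"x":-14,"y":-4,"z":80,"rx":0,"ry":0,"rz":0.3},
    {"x":-14,"y":-4,"z":120,"rx":0,"ry":0,"rz":0.3},
    {"x":-14,"y":-4,"z":150,"rx":0,"ry":0,"rz":0.3},
    {"x":-14,"y":-4,"z":170,"rx":0,"ry":0,"rz":0.3},
    {"x":-14,"y":-4,"z":183,"rx":0,"ry":0,"rz":0.3},
    {"x":-14,"y":-4,"z":183,"rx":0,"ry":0,"rz":0.3},
    {"x":-14,"y":-4,"z":183,"rx":0,"ry":0,"rz":0.3}
  ]
}}

```text
time: 4.6
tool_pos: [0.4851, -0.2063, 0.088]
tool_rot: [-3.141, 0.001, -2.948]
contact_force: [-1.3, -0.5, -0.2]
opening: 0.0003
grip_force: 0.0
```

Call:
{"method": "arm_command", "body": {
  "series": [
    {"x":-10,"y":0,"z":0,"rx":0,"ry":0,"rz":0},
    {"x":-17,"y":0,"z":0,"rx":0,"ry":0,"rz":0},
    {"x":-22,"y":0,"z":0,"rx":0,"ry":0,"rz":0},
    {"x":-27,"y":0,"z":0,"rx":0,"ry":0,"rz":0},
    {"x":-32,"y":0,"z":0,"rx":0,"ry":0,"rz":0},
    {"x":-38,"y":0,"z":0,"rx":0,"ry":0,"rz":0},
    {"x":-44,"y":0,"z":0,"rx":0,"ry":0,"rz":0},
    {"x":-50,"y":0,"z":0,"rx":0,"ry":0,"rz":0},
    {"x":-56,"y":0,"z":0,"rx":0,"ry":0,"rz":0},
    {"x":-62,"y":0,"z":0,"rx":0,"ry":0,"rz":0},
    {"x":-68,"y":0,"z":0,"rx":0,"ry":0,"rz":0},
    {"x":-74,"y":0,"z":0,"rx":0,"ry":0,"rz":0},
    {"x":-80,"y":0,"z":0,"rx":0,"ry":0,"rz":0},
    {"x":-86,"y":0,"z":0,"rx":0,"ry":0,"rz":0},
    {"x":-92,"y":0,"z":0,"rx":0,"ry":0,"rz":0},
    {"x":-98,"y":0,"z":0,"rx":0,"ry":0,"rz":0},
    {"x":-104,"y":0,"z":0,"rx":0,"ry":0,"rz":0},
    {"x":-108,"y":0,"z":0,"rx":0,"ry":0,"rz":0},
    {"x":-112,"y":0,"z":0,"rx":0,"ry":0,"rz":0},
    {"x":-115,"y":0,"z":0,"rx":0,"ry":0,"rz":0}
  ]
}}

```text
time: 6.6
tool_pos: [0.5978, -0.1843, 0.0871]
tool_rot: [3.141, 0.0, -2.949]
contact_force: [-0.9, -1.4, 1.3]
opening: 0.0006
grip_force: 0.7
```

Call:
{"method": "arm_command", "body": {
  "series": [
    {"x":-2,"y":0,"z":0,"rx":0,"ry":0,"rz":0},
    {"x":-4,"y":0,"z":0,"rx":0,"ry":0,"rz":0},
    {"x":-6,"y":0,"z":0,"rx":0,"ry":0,"rz":0},
    {"x":-7,"y":0,"z":0,"rx":0,"ry":0,"rz":0},
    {"x":-8,"y":0,"z":0,"rx":0,"ry":0,"rz":0},
    {"x":-9,"y":0,"z":0,"rx":0,"ry":0,"rz":0}
  ]
}}

```text
time: 7.2
tool_pos: [0.6061, -0.1827, 0.0872]
tool_rot: [3.141, -0.001, -2.949]
contact_force: [-4.9, -1.4, 2.8]
opening: 0.0004
grip_force: 2.4
```

Call:
{"method": "arm_command", "body": {
  "series": [
    {"x":-1,"y":0,"z":0,"rx":0,"ry":0,"rz":0},
    {"x":-1,"y":0,"z":0,"rx":0,"ry":0,"rz":0}
  ]
}}

```text
time: 7.4
tool_pos: [0.6062, -0.1826, 0.0872]
tool_rot: [3.141, -0.003, -2.949]
contact_force: [-6.7, -2.1, 3.9]
opening: 0.0004
grip_force: 3.4
```

Call:
{"method": "arm_command", "body": {
  "series": [
    {"x":-1,"y":0,"z":0,"rx":0,"ry":0,"rz":0},
    {"x":-1,"y":0,"z":0,"rx":0,"ry":0,"rz":0}
  ]
}}

```text
time: 7.6
tool_pos: [0.6063, -0.1827, 0.0872]
tool_rot: [3.14, -0.005, -2.949]
contact_force: [-9.7, -2.1, 5.9]
opening: 0.0004
grip_force: 5.3
```

Call:
{"method": "arm_command", "body": {
  "series": [
    {"x":-2,"y":0,"z":0,"rx":0,"ry":0,"rz":0},
    {"x":-3,"y":0,"z":0,"rx":0,"ry":0,"rz":0},
    {"x":-3,"y":0,"z":0,"rx":0,"ry":0,"rz":0}
  ]
}}

```text
time: 7.9
tool_pos: [0.6068, -0.1826, 0.0872]
tool_rot: [3.139, -0.011, -2.949]
contact_force: [-21.0, -5.4, 12.5]
opening: 0.0001
grip_force: 11.1
```

Run:
```python
from h import *
p=read_camera("scene"); a=p["pixels"][180:310,180:340]; a=cv2.resize(a,None,fx=4,fy=4,interpolation=cv2.INTER_CUBIC); cv2.imwrite("pics/s3.png",a)
```

```text
(no output)
```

View pics/s3.png

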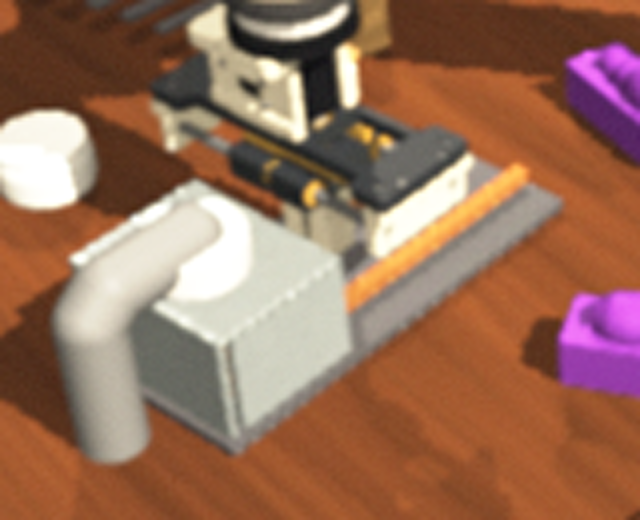

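The crop shows the gripper just in front of the hood at about (320,230), with no visible contact with the hood. I'll back off and check the plinth from above.

Call:
{"method": "arm_command", "body": {
  "series": [
    {"x":8,"y":0,"z":0,"rx":0,"ry":0,"rz":0},
    {"x":25,"y":0,"z":0,"rx":0,"ry":0,"rz":0},
    {"x":45,"y":0,"z":-20,"rx":0,"ry":0,"rz":0},
    {"x":60,"y":0,"z":-60,"rx":0,"ry":0,"rz":0},
    {"x":70,"y":0,"z":-105,"rx":0,"ry":0,"rz":0},
    {"x":70,"y":0,"z":-150,"rx":0,"ry":0,"rz":0},
    {"x":70,"y":0,"z":-180,"rx":0,"ry":0,"rz":0},
    {"x":70,"y":0,"z":-180,"rx":0,"ry":0,"rz":0}
  ]
}}

```text
time: 8.75
tool_pos: [0.5445, -0.1959, 0.2727]
tool_rot: [-3.135, 0.009, -2.949]
contact_force: [1.1, 0.2, -0.4]
opening: 0.0006
grip_force: 0.0
```

Run:
```python
from h import *
p=read_camera("top"); a=p["pixels"][130:290,340:450]; a=cv2.resize(a,None,fx=3.7,fy=3.7,interpolation=cv2.INTER_CUBIC)
q=read_camera("scene"); b=q["pixels"][190:290,190:330]; b=cv2.resize(b,(int(140*592/100*.5),int(100*592/100*.5)),interpolation=cv2.INTER_CUBIC)
c=np.zeros((592,800,3),np.uint8); c[:a.shape[0],:407]=a; b=b[:,:393]; c[:b.shape[0],407:407+b.shape[1]]=b
cv2.imwrite("pics/t4.png",c)
# predicted pixels of plinth rear-top edge when home
o=np.array([.6266,-.1774,0]);e=np.array([.9813,.1925,0]);n=np.array([-.1925,.9813,0]);zz=np.array([0,0,1.])
for x in(-.010,-.015):
  for y in(-.022,.022):
    P=o+e*x+n*y+zz*.042
    u=cv2.projectPoints(P[None],np.array(p["rvec"]),np.array(p["tvec"]),p["K"],None)[0].ravel()
    print(x,y,u,(u-[340,130])*3.7)
```

```text
-0.01 -0.022 [400.7495113  213.38514507] [224.77319181 308.52503676]
-0.01 0.022 [384.5761353  216.11840574] [164.9317006  318.63810122]
-0.015 -0.022 [401.09351673 215.21523067] [226.0460119  315.29635349]
-0.015 0.022 [384.91521919 217.95136605] [166.186311   325.42005438]
```

View pics/t4.png

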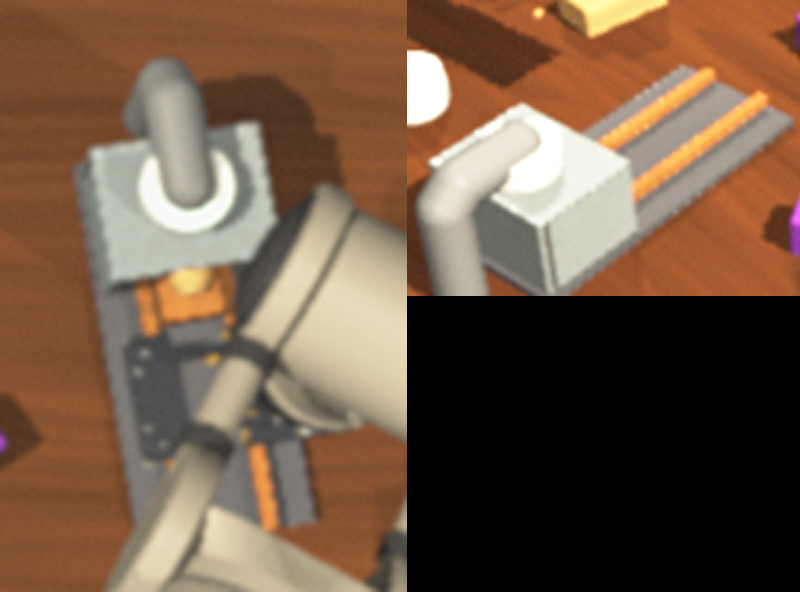

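The top crop shows the plinth's rear edge at px (168–228, 322–312), between the predicted home line (318–308) and the line for 5 mm short (325–315). With the stall at 21 N as well, I take it as home. Next is the damper.

Run:
```python
from h import *
delta([0.57,0.09,0.27],90)
```

```text
xyz mm [-81.4 274.5  -2.5] rot deg [5.0000e-02 1.2000e-01 1.0106e+02]
```

Call:
{"method": "arm_command", "body": {
  "series": [
    {"x":-81,"y":274,"z":-2,"rx":0,"ry":0,"rz":101},
    {"x":-81,"y":274,"z":-2,"rx":0,"ry":0,"rz":101},
    {"x":-81,"y":274,"z":-2,"rx":0,"ry":0,"rz":101},
    {"x":-81,"y":274,"z":-2,"rx":0,"ry":0,"rz":101},
    {"x":-81,"y":274,"z":-2,"rx":0,"ry":0,"rz":101},
    {"x":-81,"y":274,"z":-2,"rx":0,"ry":0,"rz":101},
    {"x":-81,"y":274,"z":-2,"rx":0,"ry":0,"rz":101},
    {"x":-81,"y":274,"z":-2,"rx":0,"ry":0,"rz":101},
    {"x":-81,"y":274,"z":-2,"rx":0,"ry":0,"rz":101},
    {"x":-81,"y":274,"z":-2,"rx":0,"ry":0,"rz":101},
    {"x":-81,"y":274,"z":-2,"rx":0,"ry":0,"rz":101},
    {"x":-81,"y":274,"z":-2,"rx":0,"ry":0,"rz":101},
    {"x":-81,"y":274,"z":-2,"rx":0,"ry":0,"rz":101},
    {"x":-81,"y":274,"z":-2,"rx":0,"ry":0,"rz":101},
    {"x":-81,"y":274,"z":-2,"rx":0,"ry":0,"rz":101}
  ]
}}

```text
time: 10.35
tool_pos: [0.5694, 0.0894, 0.2684]
tool_rot: [-3.14, -0.0, 1.575]
contact_force: [-0.1, 0.3, -0.2]
opening: 0.0007
grip_force: 0.0
```

Run:
```python
from h import *
p=read_camera("wrist"); cv2.imwrite("pics/w5.png",p["pixels"]);np.savez("w5.npz",**{k:p[k] for k in("K","rvec","tvec")})
s=observe(); print(s["tool_pos"],s["tool_rot"])
for q in("gate_knob","gate_edge","mark","damper"):
    for d in mark_of(p,q)[:2]: print(q,np.round(d["point"],4),round(d["confidence"],2))
```

```text
[0.56943337 0.08935385 0.26867633] [-3.14075955e+00 -1.32466308e-04  1.57397712e+00]
gate_knob [0.625  0.1764 0.0803] 0.92
gate_edge [0.6001 0.1839 0.033 ] 0.73
mark [0.5294 0.2403 0.0327] 0.66
damper [ 0.6748  0.179  -0.0019] 0.6
```

View pics/w5.png

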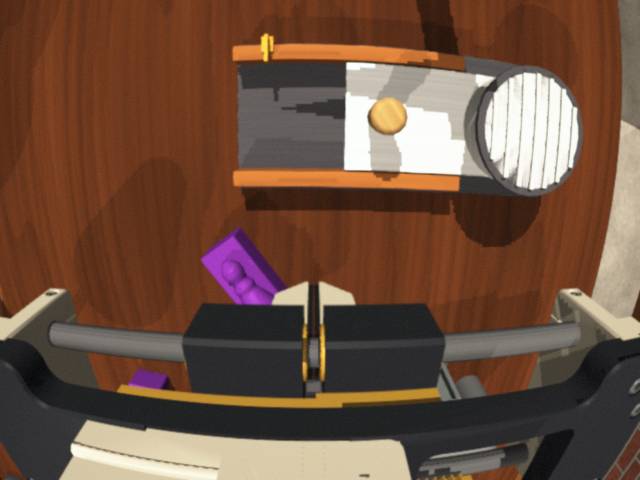

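The wrist view shows the plate edge at px x≈345 (y 63–170), the knob head at (388,116), the brass blade at (267,34–60), and the rail front ends at x≈234. I'll enlarge the marker area.

Run:
```python
from h import *
p=np.load("w5.npz"); im=cv2.imread("pics/w5.png")
cv2.imwrite("pics/c6.png",cv2.resize(im[25:75,225:305],None,fx=10,fy=10,interpolation=cv2.INTER_CUBIC))
g=im.astype(int).sum(2)
for y in(70,90,116,140,160): print(y,g[y,338:352])
for n,u,z in[("eL",(345,66),.032),("eM",(345,116),.032),("eR",(345,167),.032),("knob",(388,116),.076),("railL0",(234,53),.032),("railR0",(234,178),.032),("railLoutA",(240,46),.032),("railLoutB",(420,51),.032),("railRoutA",(240,186),.032),("railRoutB",(420,190),.032)]:
    print(n,np.round(fray(p,u,z),4))
```

```text
70 [160 162 160 160 158 163 172 238 416 551 601 611 609 614]
90 [299 305 297 307 305 304 307 330 431 544 564 568 569 572]
116 [166 156 159 162 154 158 227 494 720 754 757 758 758 758]
140 [289 289 284 288 287 315 461 687 752 758 759 758 758 758]
160 [249 258 257 257 265 351 619 748 758 758 758 758 758 758]
eL [0.5967 0.2229 0.032 ]
eM [0.597  0.1782 0.032 ]
eR [0.5976 0.1329 0.032 ]
knob [0.6263 0.1784 0.076 ]
railL0 [0.4998 0.2366 0.032 ]
railR0 [0.498  0.1234 0.032 ]
railLoutA [0.5051 0.2428 0.032 ]
railLoutB [0.6638 0.2411 0.032 ]
railRoutA [0.5033 0.116  0.032 ]
railRoutB [0.6677 0.1134 0.032 ]
```

View pics/c6.png

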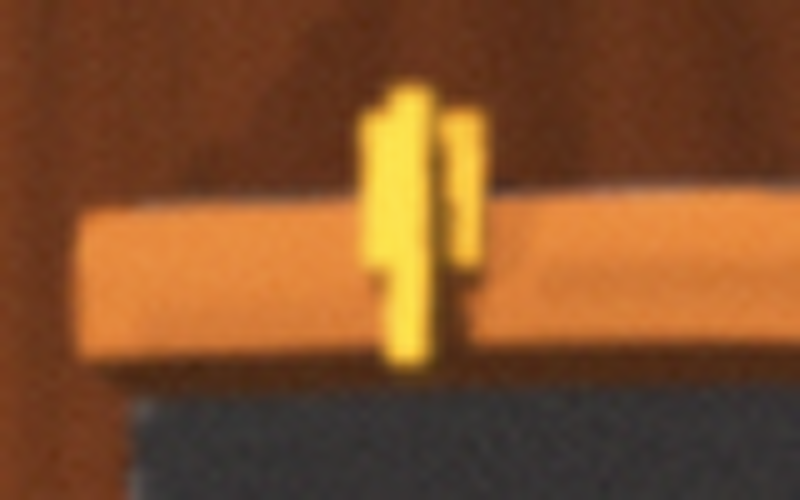

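The enlargement shows the clip foot at px 261–274 and the blade at 263.7–268.5. Converting these to damper x.

Run:
```python
from h import *
p=np.load("w5.npz")
E=np.array([fray(p,u,.032)[:2] for u in[(346.0,70),(345.9,90),(345.0,116),(344.2,140),(343.6,160)]]);print(np.round(E,4))
k=np.polyfit(E[:,1],E[:,0],1); print("edge yaw deg",-np.degrees(np.arctan(k[0])), k)
for yaw in(-1.2,-.7,0):
    e=np.array([np.cos(np.radians(yaw)),np.sin(np.radians(yaw))]); ed=(E@e).mean()
    for n,u,z in[("foot",(266.9,43),.0335),("top",(265.1,46),.044)]:
        m=fray(p,u,z)[:2]; print(yaw,n,np.round(m,4),"dist",round(ed-m@e,4))
    print("knob-edge",round(fray(p,(388,116),.076)[:2]@e-ed,4))
```

```text
[[0.5976 0.2193]
 [0.5976 0.2014]
 [0.597  0.1782]
 [0.5966 0.157 ]
 [0.5963 0.1392]]
edge yaw deg -1.0169014030483157 [0.01775014 0.59382773]
-1.2 foot [0.5291 0.244 ] dist 0.0692
-1.2 top [0.5289 0.239 ] dist 0.0693
knob-edge 0.0293
-0.7 foot [0.5291 0.244 ] dist 0.0687
-0.7 top [0.5289 0.239 ] dist 0.0688
knob-edge 0.0293
0 foot [0.5291 0.244 ] dist 0.0679
0 top [0.5289 0.239 ] dist 0.0681
knob-edge 0.0293
```

Run:
```python
from h import *
delta([0.6264,0.1784,0.115],89)
```

```text
xyz mm [ 88.9  57.  154.2] rot deg [ 0.  -0.   1.1]
```

Call:
{"method": "arm_command", "body": {
  "series": [
    {"x":35,"y":23,"z":0,"rx":0,"ry":0,"rz":1},
    {"x":70,"y":45,"z":0,"rx":0,"ry":0,"rz":1},
    {"x":89,"y":57,"z":20,"rx":0,"ry":0,"rz":1},
    {"x":89,"y":57,"z":55,"rx":0,"ry":0,"rz":1},
    {"x":89,"y":57,"z":90,"rx":0,"ry":0,"rz":1},
    {"x":89,"y":57,"z":120,"rx":0,"ry":0,"rz":1},
    {"x":89,"y":57,"z":140,"rx":0,"ry":0,"rz":1},
    {"x":89,"y":57,"z":154,"rx":0,"ry":0,"rz":1},
    {"x":89,"y":57,"z":154,"rx":0,"ry":0,"rz":1},
    {"x":89,"y":57,"z":154,"rx":0,"ry":0,"rz":1}
  ],
  "hand": 64,
  "squeeze": 35
}}

```text
time: 11.6
tool_pos: [0.627, 0.1785, 0.116]
tool_rot: [3.14, -0.0, 1.554]
contact_force: [0.5, -0.6, 0.3]
opening: 0.0639
grip_force: 0.0
```

Call:
{"method": "arm_command", "body": {
  "series": [
    {"x":0,"y":0,"z":0,"rx":0,"ry":0,"rz":0},
    {"x":0,"y":0,"z":0,"rx":0,"ry":0,"rz":0},
    {"x":0,"y":0,"z":0,"rx":0,"ry":0,"rz":0},
    {"x":0,"y":0,"z":0,"rx":0,"ry":0,"rz":0},
    {"x":0,"y":0,"z":0,"rx":0,"ry":0,"rz":0},
    {"x":0,"y":0,"z":0,"rx":0,"ry":0,"rz":0},
    {"x":0,"y":0,"z":0,"rx":0,"ry":0,"rz":0}
  ],
  "hand": 10,
  "squeeze": 35
}}

```text
time: 12.3
tool_pos: [0.6267, 0.1784, 0.1155]
tool_rot: [3.141, -0.0, 1.554]
contact_force: [-0.1, 0.1, 2.0]
opening: 0.0285
grip_force: 35.0
```

Call:
{"method": "arm_command", "body": {
  "series": [
    {"x":0,"y":-2,"z":0,"rx":0,"ry":0,"rz":0},
    {"x":0,"y":-6,"z":0,"rx":0,"ry":0,"rz":0},
    {"x":0,"y":-11,"z":0,"rx":0,"ry":0,"rz":0},
    {"x":0,"y":-16,"z":0,"rx":0,"ry":0,"rz":0},
    {"x":0,"y":-21,"z":0,"rx":0,"ry":0,"rz":0},
    {"x":0,"y":-26,"z":0,"rx":0,"ry":0,"rz":0},
    {"x":0,"y":-31,"z":0,"rx":0,"ry":0,"rz":0},
    {"x":0,"y":-36,"z":0,"rx":0,"ry":0,"rz":0},
    {"x":0,"y":-41,"z":0,"rx":0,"ry":0,"rz":0},
    {"x":0,"y":-46,"z":0,"rx":0,"ry":0,"rz":0},
    {"x":0,"y":-51,"z":0,"rx":0,"ry":0,"rz":0},
    {"x":0,"y":-56,"z":0,"rx":0,"ry":0,"rz":0},
    {"x":0,"y":-60,"z":0,"rx":0,"ry":0,"rz":0},
    {"x":0,"y":-64,"z":0,"rx":0,"ry":0,"rz":0},
    {"x":0,"y":-67,"z":0,"rx":0,"ry":0,"rz":0},
    {"x":0,"y":-69,"z":0,"rx":0,"ry":0,"rz":0},
    {"x":0,"y":-69,"z":0,"rx":0,"ry":0,"rz":0},
    {"x":0,"y":-69,"z":0,"rx":0,"ry":0,"rz":0},
    {"x":0,"y":-69,"z":0,"rx":0,"ry":0,"rz":0},
    {"x":0,"y":-69,"z":0,"rx":0,"ry":0,"rz":0}
  ]
}}

```text
time: 14.3
tool_pos: [0.5584, 0.1791, 0.1155]
tool_rot: [3.139, 0.0, 1.554]
contact_force: [8.0, -1.4, -1.4]
opening: 0.0289
grip_force: 35.0
```

Run:
```python
from h import *
s=observe();print(s["tool_pos"],s["grip_force"],s["opening"],s["contact_force"])
p=read_camera("wrist");q=read_camera("scene")
np.savez("w7.npz",w=p["pixels"],**{k:p[k] for k in("K","rvec","tvec")})
a=cv2.resize(p["pixels"],(400,300),interpolation=cv2.INTER_AREA)
b=cv2.resize(q["pixels"][285:385,340:440],(400,400),interpolation=cv2.INTER_CUBIC)
c=np.zeros((400,800,3),np.uint8);c[:300,:400]=a;c[:,400:]=b;cv2.imwrite("pics/m7.png",c)
for n,P in(("wrist",p),("scene",q)):
  for k in("gate_edge","mark"):
    for d in mark_of(P,k)[:1]: print(n,k,np.round(d["point"],4),round(d["confidence"],2))
```

```text
[0.55842017 0.17907932 0.11551239] 34.99946931609884 0.02890551252952035 [ 8.02720172 -1.39550999 -1.36560298]
wrist gate_edge [0.532  0.1834 0.0307] 0.77
wrist mark [0.5319 0.2407 0.0346] 0.83
scene gate_edge [0.5318 0.1735 0.037 ] 0.59
scene mark [0.5289 0.2341 0.0317] 0.46
```

View pics/m7.png

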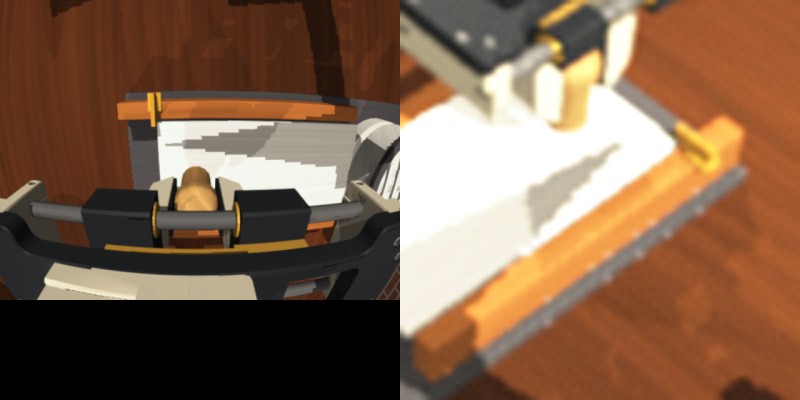

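The wrist half shows the knob held between the fingers, the plate edge at about (158,130) and the blade at about (153,108), so it's close to level. I'll measure it at full resolution.

Run:
```python
from h import *
p=np.load("w7.npz"); im=p["w"]
cv2.imwrite("pics/c8.png",cv2.resize(im[140:210,210:290],None,fx=8,fy=8,interpolation=cv2.INTER_CUBIC))
g=im.astype(int).sum(2)
for y in range(198,250,8): print(y,g[y,246:264])
```

```text
198 [462 427 291 155 192 335 437 513 614 709 726 728 730 732 736 733 736 734]
206 [134 142 139 142 182 302 421 478 499 566 673 720 731 732 732 733 732 732]
214 [132 139 132 136 151 235 382 470 496 505 557 662 723 736 736 734 735 735]
222 [127 145 144 141 145 272 535 699 733 739 737 736 738 737 738 738 737 738]
230 [258 249 256 244 260 274 432 655 723 735 731 732 731 730 731 733 722 667]
238 [250 247 248 250 247 251 385 629 718 734 734 734 734 735 733 734 734 733]
246 [250 248 249 253 249 246 299 465 663 723 734 733 734 731 732 734 734 736]
```

View pics/c8.png

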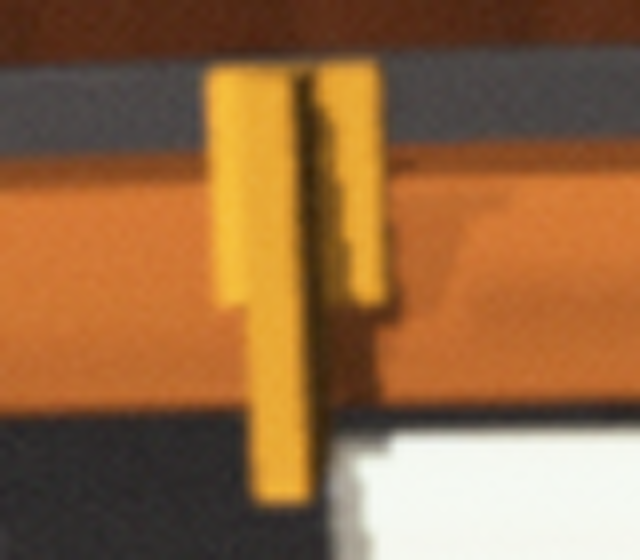

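The crop shows the clip foot centred at about px (247.3,177), the blade's inner end at (244.7,202), and the plate edge at about x 251.3–252 just to its right.

Run:
```python
from h import *
p=np.load("w7.npz"); y=np.radians(-1.0); e=np.array([np.cos(y),np.sin(y)])
for u in[(251.2,200),(251.4,206),(251.8,214),(251.5,222),(252.1,230),(252.4,238),(253,246)]: print("edge",round(fray(p,u,.032)[:2]@e,4))
for u,z in[((247.3,177),.034),((246.2,147.5),.034),((244.7,198),.044),((244.7,203),.044),((242.7,150),.044)]: print("mark",z,np.round(fray(p,u,z)[:2],4),round(fray(p,u,z)[:2]@e,4))
```

```text
edge 0.5259
edge 0.5259
edge 0.5259
edge 0.5256
edge 0.5257
edge 0.5256
edge 0.5257
mark 0.034 [0.529  0.2366] 0.5248
mark 0.034 [0.5291 0.2506] 0.5247
mark 0.044 [0.529  0.2284] 0.5249
mark 0.044 [0.5289 0.2261] 0.5248
mark 0.044 [0.5293 0.2502] 0.5248
```

Call:
{"method": "arm_command", "body": {
  "series": [
    {"x":0,"y":-1,"z":0,"rx":0,"ry":0,"rz":0},
    {"x":0,"y":-1,"z":0,"rx":0,"ry":0,"rz":0},
    {"x":0,"y":-1,"z":0,"rx":0,"ry":0,"rz":0},
    {"x":0,"y":-1,"z":0,"rx":0,"ry":0,"rz":0},
    {"x":0,"y":-1,"z":0,"rx":0,"ry":0,"rz":0}
  ]
}}

```text
time: 15.1
tool_pos: [0.5575, 0.1791, 0.1155]
tool_rot: [3.138, 0.0, 1.554]
contact_force: [9.1, -1.8, -1.6]
opening: 0.0286
grip_force: 35.0
```

Run:
```python
from h import *
q=np.radians(-1.0); e=np.array([np.cos(q),np.sin(q)])
p=read_camera("wrist"); g=p["pixels"].astype(int).sum(2)
for y in(222,230,238):
    r=g[y,240:264]; lo,hi=np.median(r[:6]),np.median(r[-6:]); h=(lo+hi)/2
    i=np.argmax(r>h); x=240+i-1+(h-r[i-1])/(r[i]-r[i-1]); print(x,round(fray(p,(x,y),.032)[:2]@e,4))
s=observe();print(s["tool_pos"],s["opening"],s["contact_force"],s["time"])
```

```text
251.59674329501917 0.5247
252.27947598253274 0.5248
252.4318181818182 0.5247
[0.55747966 0.17911083 0.11555686] 0.02861373948382687 [ 8.42744962 -1.58120403 -1.4753999 ] 15.15
```

```bash
python3 -c "
from cell import *
print(hand_in())"
```

```text
the job is handed in; nothing more can be done
None
```

I slid the carving home against the hood's end stop and handed the job in with the gripper still holding the damper slide, its plate edge measured within about 0.1 mm of the brass marker; the carving stalled at 21 N and its rear edge sat within about 2 mm of the predicted home line.

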